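# Set a ball vice to the bevel angle with a clip-on pendulum gauge

## Task

The brass bar in the ball vice is to be bevelled: squeeze the clip-on angle gauge off the tool stand, clip it fully down and square onto the top edge of the bar's far end, dial facing away from the robot, and let go of it. Then grip the bar's near end and rock the vice sideways, ball seated in its ring and bar level end to end, until the swinging pointer settles on the brass index mark, and finish while still holding the bar there. Leave the index mark and the other things on the bench as they are.

Things in the scene. Friction and masses are not known exactly. Their poses are not given: they have to be found in the camera images.
- vise: Engraver's ball vice, 1.6 kg, loose, not to be lifted: dark steel ball of radius 40 mm in a rubber ring. Origin: the ball's centre; z up, x along the clamped bar, away from the robot at yaw 0. Head plate 60 (x) x 66 (y) mm, z 26 to 40 mm; two jaws 56 (x) x 24 (y) mm each, z 40 to 60, outside width 58 mm. Starts upright; turns in the ring by friction (0.2 to 0.35 N m), a bit top-heavy.
- bar_far (a point): Middle of the top edge of the brass bar at x = 42, z = 68 mm of the vice, vice's axes: place for the gauge's throat. The bar is clamped rigidly in the jaws: 120 long (vice x -60 to 60), 10 thick (y -5 to 5), 28 mm tall (z 40 to 68). Its ends overhang the jaws by 32 mm, free at both sides and below.
- bar_near (a point): Middle of the bar's top edge at x = -46, z = 68 mm of the vice, vice's axes: the end to grip from above, fingers across the 10 mm thickness. Moved sideways on an arc about the ball's centre, turning with it about the vice's x, it makes the ball roll in place in the ring.
- ring: Black rubber ring fixed to the bench, 84 mm outside diameter, 20 mm tall. Origin: centre of its underside. The seated ball's centre is 49 mm above it.
- stand: Fixed light-wood tool stand: block 120 (x) x 96 (y) x 24 mm with small screwdrivers (tops below 92 mm) and an upright board along x, 76 long, 10 mm thick (y), top edge 96 mm up. Origin: centre of the underside. The gauge starts clipped on the board's top edge, fully home.
- gauge: Clip-on angle gauge, 126 g, black: a peg-like sprung clip, jaws down, levers up, round white dial in front. This body is the clip half at -y with the dial. Origin: middle of the throat, the stop on which the gripped edge rests; z up, x to the dial (it faces +x), y across the jaws. Jaws 22 mm wide (x -11 to 11), 18 mm deep below the throat. Dial case radius 38 mm, x 20 to 30, centre z = 44 mm.
- gauge_grip (a point): 40 mm above the throat, between the levers, gauge's axes: put the TCP here to squeeze them, closing along the gauge's y. Levers 22 mm wide (x), z 14 to 52 mm; on a 10 mm edge they splay 0.15 rad each, 36 mm over their tops; squeezed to the stop they are parallel, 24 mm over all (6 to 10 N). As they spread on release they can draw the clip up 4 mm unless the hand eases down with them.
- gauge_pivot (a point): Clip's pivot, axis along the gauge's x, 10 mm above the throat, always in the clip's mid-plane. When squeezed to the stop by an upright gripper each half turns 0.15 rad about it: this body and dial lean 0.15 rad while the clip's mid-plane stays upright and the throat hangs 10 mm below the pivot, the jaws open 18 mm at their tips.
- gauge_jaw (a joint): Opening (rad) of the clip's +y half against the other: 0 with the jaws parallel on a 10 mm edge, 0.30 squeezed to the stop, -0.34 shut on nothing. A spring shuts it (about 8 N on the bar).
- pointer (a joint): Angle (rad) of the weighted black pointer against the dial about the gauge's x; 0 along the gauge's z. Its needle always settles pointing straight up, so when the gauge leans by a about its own +x the joint reads -a. Facing the dial, positive is anticlockwise. Swings with a period of about 0.6 s, settles in about 2 s.
- marker (a joint): Angle (rad) of the brass index mark at the dial's rim, same zero and sense as the pointer; random between 0.20 and 0.40, stiff, not to be moved. For the pointer to meet it the gauge must lean by minus this angle about its +x: its top towards +y of the vice.
- pointer_tip (a point): Tip of the pointer's needle, 26 mm from the dial's centre; its z axis runs along the needle.
- marker_tip (a point): Inner end of the brass index mark, a tab 5 mm wide and 13 mm long, 25 mm from the dial's centre; its z axis is the line from the dial's centre to the mark.
- oil_bottle: Bystander: amber bottle with white cap, 44 mm diameter, 75 mm tall; origin at the centre of its base.
- parts_dish: Bystander: shallow blue dish, 84 mm diameter, 16 mm tall; origin at the centre of its base.
- dust_cover: Bystander: clear dust cover with a knob, 76 mm diameter, 70 mm tall; origin at the centre of its base.
- loupe: Bystander: black eye loupe, 36 mm diameter, 34 mm tall; origin at the centre of its base.
Things that resemble listed ones, but are neither listed nor needed, are in the scene too. Of the things like the vise, leave any that is blue; of the rest the larger one is meant.

How it is judged:
By the outcome, as a careful person would: the job done as asked, in the order asked, and still so for the second after the job is handed in, while the arm keeps its last pose, push and grip.
It also fails if it takes over 64 s, if anything falls off the work surface, if the arm or the gripper's body presses on something with over 40 N, if the wrist force passes 120 N, or if a joint passes its speed limit or range.

## Robot

A 6-joint arm with a two-finger parallel gripper is mounted at the origin on the work surface. World frame = base frame: x ahead of the robot, y to its left, z up, the work surface at z = 0. Lengths are in m, angles in rad, forces in N, time in s.
With the tool pointing down it reaches from about 0.25 to 0.775 m from the base axis. Payload 4 kg.
Tool frame: the origin (TCP) lies between the finger pads, 19 mm behind the fingertips; this is the grasp point; z points along the fingers, y is the line along which they close (so a half turn about z gives the same grasp; the last joint's range is limited). The gripper opens to 85 mm and grips with 20 to 120 N. Pads are 22 mm wide; open, the fingers measure 114 mm over their backs; the gripper's body (76 mm by 85 mm) begins 54 mm behind the grasp point. The pads swing forward as they close: fully open they stand 13 mm farther back than shut.
Start: joints at [-1.371, 0.087, 1.371, -0, 1.684, -0.103], TCP at [0.164, -0.525, 0.25] pointing down, gripper open.
Joint ranges: [-3.1, 3.1], [-0.76, 2.03], [0.27, 2.55], [-1.08, 4.22], [0.17, 2.65], [-2.57, 2.57]. Speed limits (rad/s): [2.79, 2.79, 3.14, 3.14, 3.14, 3.14].

## Interface

Orientations are given as a unit quaternion [x, y, z, w].
In Python, from station import env gives the robot as it stands. The module is installed in compiled form; this text tells all that it offers.
- The arm moves only by the tool carry_out, never from a script. Its argument "targets" is a list that holds one entry, the list of rows, each a list of 7 numbers: the shift along the tool's x, y, z normalised to -1 to 1, where 1 is 1000 mm, then the turn, a rotation vector about the tool's x, y, z normalised to -1 to 1, where 1 is 180 degrees, then the closure, from 0 (fully open) to 1 (shut). In form: [[[dx, dy, dz, ax, ay, az, jaw], ...]]. A call has 1 to 10 rows; each row is the pose to reach, as a shift and turn from the pose commanded when the call began, along the tool's axes at that moment, turning the shorter way round; what a row does not reach only later rows make up. A row lasts 1/8 s, in which the tool goes at most 62.5 mm and 10.7 degrees, less where a joint would pass 70% of its speed; a pose out of reach is approached as far as the arm can. A call with a number of a shift or a turn outside -1 to 1 is refused whole. A call with a gripper value outside its range is refused whole. The fingers move at their own pace and stop on an object; "grip_force" is the grip in N (left out, the last holds). Time passes only in rows, so rows that repeat a pose let the fingers close. It gives the time, the measured TCP pose, the force, the opening and the grip force at its end, in the units of the state.
- env.sense(): the state, without advancing time (a new reading comes with each control period).
- env.grab_frame(name): name is "side" or "top"; returns the picture (400x640x3 uint8, blue, green, red); there is no depth.
- env.camera_params(name): a dict with "fovy" (degrees; the focal length in pixels is half the picture's height over the tangent of half this angle, whatever the lens; pixels are square), "cx", "cy" (the principal point, pixels), "R" (3x3) and "t" (3): a world point X has camera coordinates R X + t. Camera axes: x right, y down, z forward; pixel columns grow to the right and rows downward; lengths in m; the calibration is good to about 2 mm. A picture is of the moment at which its call begins. camera_params takes no time and is no camera call.
- env.finish_job(): hands the job in; it is judged then, once.
The state is a dict: "time": time; "joint_positions": joint angles; "dq": joint speeds; "effort": joint torques, N m; "tool_pos": TCP position; "ee_rot": TCP orientation; "contact_force": force on the tool from outside, world axes, zero at the start; "ft_torque": the same for the moment, N m; "finger_gap": finger opening in m; "gripper_force": force on a finger pad.
Only numpy, scipy, OpenCV 4.12 (cv2) and the standard library are available. Lean on these libraries where they do the work, as an engineer would, in place of code of your own. Each camera call takes 0.05 s, during which the arm holds its last target. There are 200 camera calls.

## Working session

There is one attempt and no reset: what is moved stays moved. The work goes in short steps, Python scripts to look and compute and a tool call to move; the robot and the scene stay as the last step left them, time stands still between calls to the robot, and variables do not carry over. Pictures are saved under pics/ and viewed, at most 10 in all, crops included, and the job is handed in when it is done.

Besides the shell and the picture viewer there is one more tool, called in YAML: its name, and indented under it one key for each argument. carry_out: Moves the arm, as the interface text tells. Its arguments: {"type":"object","properties":{"targets":{"type":"array","items":{"type":"array","items":{"type":"array","items":{"type":"number"}}}},"grip_force":{"type":"number"}},"required":["targets"]}

```bash
mkdir -p pics && python3 - <<'E'
from station import env
import cv2
for n in("side","top"):
    cv2.imwrite(f"pics/{n}0.png",env.grab_frame(n)); print(n,env.camera_params(n))
s=env.sense();print(s)
E
```

```text
side {'fovy': 47.42903751206253, 'cx': 326.4927122646632, 'cy': 196.92064369183518, 'R': array([[ 0.99344921, -0.11245932,  0.02028706],
       [-0.04463195, -0.54527474, -0.83706837],
       [ 0.10519816,  0.83067946, -0.54672203]]), 't': array([-0.64095962,  0.12391197,  1.08103985])}
top {'fovy': 47.60678390063217, 'cx': 324.9447471042706, 'cy': 197.53266165212398, 'R': array([[ 0.02615549, -0.9995865 ,  0.01194643],
       [-0.99113492, -0.02748784, -0.12998459],
       [ 0.13025922, -0.00844072, -0.99144404]]), 't': array([-0.0382912 ,  0.63016655,  1.33751344])}
{'time': 0.1, 'joint_positions': array([-1.37111446e+00,  8.79235813e-02,  1.37215028e+00,  2.60371442e-05,
        1.68361085e+00, -1.03103570e-01]), 'dq': array([-1.01053122e-05, -3.51354611e-04, -3.62794903e-03,  2.05082175e-03,
        3.54137813e-05,  4.28133979e-04]), 'effort': array([ 3.02994493e-03, -3.53014147e+01, -3.14219677e+01,  1.26261983e-05,
        7.94187421e-03,  1.60096994e-05]), 'tool_pos': array([ 0.16391583, -0.52456219,  0.248909  ]), 'ee_rot': array([ 9.88561234e-01,  1.50816418e-01, -3.75698428e-05, -1.04543174e-03]), 'contact_force': array([-0.39919412, -0.21043244,  0.57310645]), 'ft_torque': array([ 0.03154507, -0.00046305,  0.00570194]), 'gripper_force': 0.0, 'finger_gap': 0.08484502999989194}
```

View pics/side0.png

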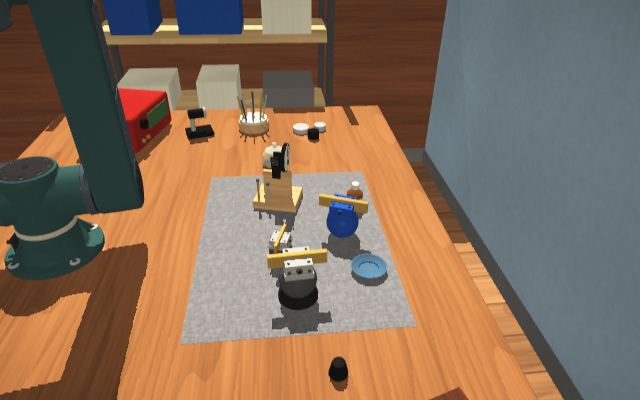

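View pics/top0.png

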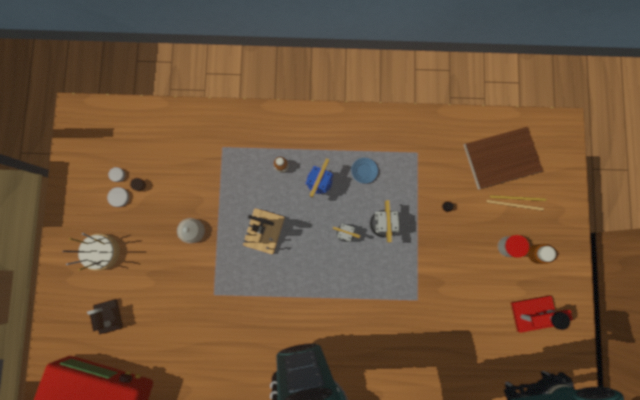

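The side view shows the gauge on the stand near (280,160), the steel vice at (298,270), a small decoy at (282,238) and a blue vice at (342,215). In the top view the stand is at (265,230) and the vice at (388,220). I'll zoom in with pixel grids.

```bash
cat > h.py <<'E'
import numpy as np, cv2
from station import env
from scipy.spatial.transform import Rotation as Rot
def cam(n):
    p=env.camera_params(n); f=200/np.tan(np.radians(p["fovy"])/2)
    return f,p["cx"],p["cy"],np.array(p["R"]),np.array(p["t"])
def proj(n,X):
    f,cx,cy,R,t=cam(n); c=np.atleast_2d(X)@R.T+t
    return np.c_[cx+f*c[:,0]/c[:,2],cy+f*c[:,1]/c[:,2]]
def onz(n,uv,z):
    f,cx,cy,R,t=cam(n); o=-R.T@t; d=R.T@np.array([(uv[0]-cx)/f,(uv[1]-cy)/f,1]); return o+d*(z-o[2])/d[2]
def tri(us,ut):
    A=[];b=[]
    for n,uv in(("side",us),("top",ut)):
        f,cx,cy,R,t=cam(n); a=(uv[0]-cx)/f; c=(uv[1]-cy)/f
        A+=[R[0]-a*R[2],R[1]-c*R[2]]; b+=[a*t[2]-t[0],c*t[2]-t[1]]
    return np.linalg.lstsq(np.array(A),np.array(b),rcond=None)[0]
def crop(im,x,y,w,h,k):
    c=cv2.resize(im[y:y+h,x:x+w],None,fx=k,fy=k,interpolation=cv2.INTER_CUBIC)
    for i in range(-(-x//10)*10,x+w,10):
        cv2.line(c,((i-x)*k,0),((i-x)*k,6),(0,255,0),1); cv2.putText(c,str(i),((i-x)*k,16),0,.35,(0,255,0),1)
    for j in range(-(-y//10)*10,y+h,10):
        cv2.line(c,(0,(j-y)*k),(6,(j-y)*k),(0,255,0),1); cv2.putText(c,str(j),(8,(j-y)*k+4),0,.35,(0,255,0),1)
    return c
E
python3 - <<'E'
from h import *
s=cv2.imread("pics/side0.png");t=cv2.imread("pics/top0.png")
m=np.vstack([np.hstack([crop(s,245,135,66,50,6),crop(s,255,240,66,50,6)]),np.hstack([crop(t,235,205,66,50,6),crop(t,350,196,66,50,6)])])
cv2.imwrite("pics/m1.png",m)
E
```

```text
(no output)
```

View pics/m1.png

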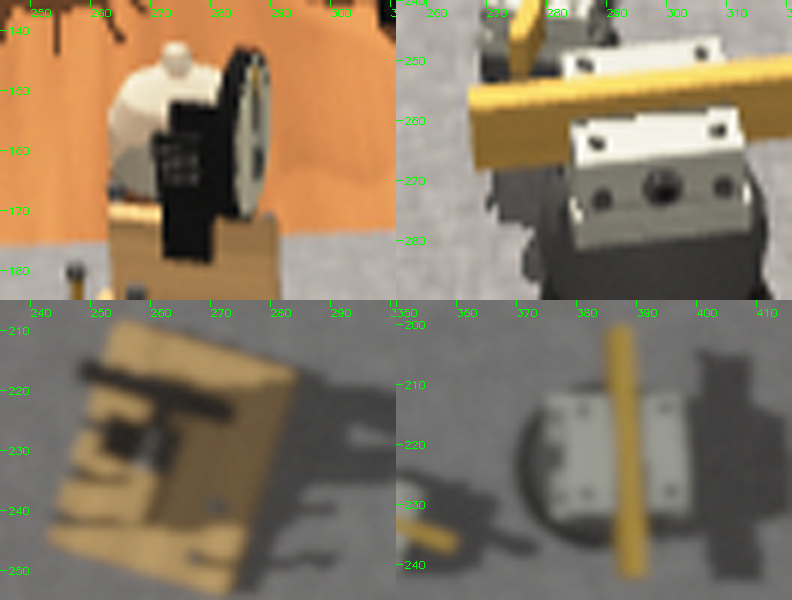

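```bash
cat >> h.py <<'E'
def box(x0,x1,y0,y1,z0,z1): return np.array([[x,y,z] for x in(x0,x1) for y in(y0,y1) for z in(z0,z1)])/1000
def place(P,x,y,z,yaw): return np.asarray(P)@Rot.from_euler("z",yaw).as_matrix().T+[x,y,z]
def wire(im,n,P,x0,y0,k,col=(0,0,255)):
    q=((proj(n,P)-[x0,y0]+.5)*k).astype(int)
    for i in range(8):
        for b in(1,2,4):
            if not i&b: cv2.line(im,tuple(q[i].tolist()),tuple(q[i|b].tolist()),col,1)
E
cat > fit.py <<'E'
from h import *
from scipy.optimize import least_squares
def fit(z,obs,p0):
    f=lambda p:np.concatenate([(proj(n,place(np.array(P)/1000,p[0],p[1],z,p[2]))[0]-uv) for n,P,uv in obs])
    r=least_squares(f,p0,loss="soft_l1"); return r.x,f(r.x).reshape(-1,2).round(1).tolist()
T=lambda u,v,P:("top",P,(u,v)); S=lambda u,v,P:("side",P,(u,v))
v,rv=fit(.049,[T(384.9,200,(60,5,68)),T(389.5,200,(60,-5,68)),T(387.8,242,(-60,5,68)),T(392.3,242,(-60,-5,68)),
 S(267.5,256.5,(-60,-5,68)),S(268.5,268,(-60,-5,40)),S(284.5,261,(-28,-29,60)),S(312.5,258.3,(28,-29,60))],[.45,-.1,0])
print("vise",v,rv)
st,rs=fit(0,[T(254,208,(60,48,24)),T(284,217,(60,-48,24)),T(273,254,(-60,-48,24)),T(242,245,(-60,48,24)),S(263,170.5,(-38,-5,96)),S(281.5,171.5,(38,-5,96))],[.4,.2,-.3])
print("stand",st,rs)
g,rg=fit(.096,[T(247.5,217,(25,38,44)),T(273.5,225,(25,-38,44)),S(286.7,143.5,(30,0,82)),S(285.5,171.5,(30,0,6))],[.4,.2,-.3])
print("gauge",g,rg, "in stand",Rot.from_euler("z",-st[2]).apply(np.r_[g[:2]-st[:2],0]))
s=cv2.imread("pics/side0.png");t=cv2.imread("pics/top0.png")
R=[("side",s,245,135),("side",s,265,235),("top",t,235,205),("top",t,350,196)]
o=[]
for n,im,x,y in R:
    c=crop(im,x,y,66,50,6)
    for B in(box(-60,60,-5,5,40,68),box(-28,28,-29,29,40,60)): wire(c,n,place(B,v[0],v[1],.049,v[2]),x,y,6)
    for B in(box(-60,60,-48,48,0,24),box(-38,38,-5,5,24,96)): wire(c,n,place(B,st[0],st[1],0,st[2]),x,y,6,(255,0,0))
    for B in(box(20,30,-38,38,6,82),box(-11,11,-18,18,14,52)): wire(c,n,place(B,g[0],g[1],.096,g[2]),x,y,6)
    o.append(c)
cv2.imwrite("pics/m2.png",np.vstack([np.hstack(o[:2]),np.hstack(o[2:])]))
E
python3 fit.py
```

```text
vise [ 0.56020927 -0.20155353  0.07095667] [[-0.3, -0.4], [-1.4, -0.5], [-0.6, -0.5], [-1.6, -0.7], [-0.8, 0.8], [-1.1, -0.0], [-0.1, 5.7], [0.4, 5.3]]
stand [ 0.52547665  0.16421414 -0.25975858] [[-0.0, -0.3], [-0.1, -0.5], [-0.7, 0.5], [0.0, 0.5], [-1.3, 0.1], [7.9, 1.7]]
gauge [ 0.52332776  0.16463832 -0.27065069] [[0.1, -0.2], [-0.0, -0.2], [-1.5, 0.9], [0.5, -1.4]] in stand [-0.00218575 -0.00014199  0.        ]
```

View pics/m2.png

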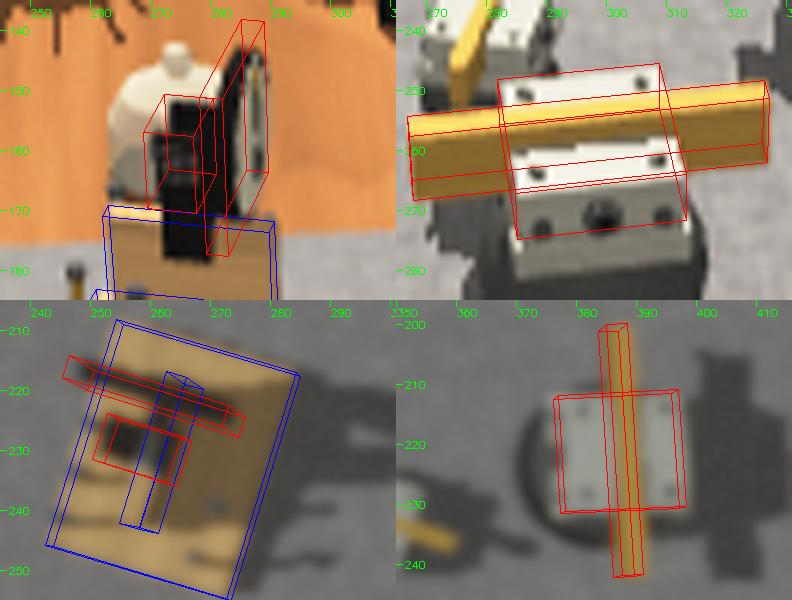

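The overlay shows I misread several side pixels: the board's right end is at about 291.6 and the front jaw's edge at (284.8,267) to (314,262.5). In the top view the bar's box sits about 1 px too far left. I'll correct these and refit.

```bash
python3 - <<'E'
s=open("fit.py").read()
a=s.index("v,rv=");b=s.index('print("vise"')
s=s[:a]+'''v,rv=fit(.049,[T(389.6,200,(60,-5,68)),T(385.1,200.5,(60,5,40)),T(387.4,242,(-60,5,40)),T(392,242,(-60,-5,68)),
 S(267.5,257.3,(-60,-5,68)),S(268.3,268,(-60,-5,40)),S(284.8,267,(-28,-29,60)),S(314,262.5,(28,-29,60)),S(327.3,250.5,(60,-5,68)),S(327,262,(60,-5,40))],[.45,-.1,0])
'''+s[b:]
s=s.replace("S(281.5,171.5,(38","S(291.6,171.5,(38")
open("fit.py","w").write(s)
E
python3 fit.py
```

```text
vise [ 0.56111067 -0.2032882   0.07422434] [[-1.0, -0.8], [-1.3, 0.0], [-1.0, -0.5], [-0.6, -1.0], [-0.3, 0.6], [-0.4, 0.6], [0.2, 0.3], [-0.5, 1.6], [-0.0, 1.0], [-0.0, 0.1]]
stand [ 0.52732836  0.1641418  -0.25314122] [[-0.1, -0.8], [-0.1, -1.2], [-0.5, -0.2], [0.2, -0.0], [-0.7, 0.2], [-1.4, 1.7]]
gauge [ 0.52332776  0.16463832 -0.27065069] [[0.1, -0.2], [-0.0, -0.2], [-1.5, 0.9], [0.5, -1.4]] in stand [-0.00399745 -0.00052124  0.        ]
```

View pics/m2.png

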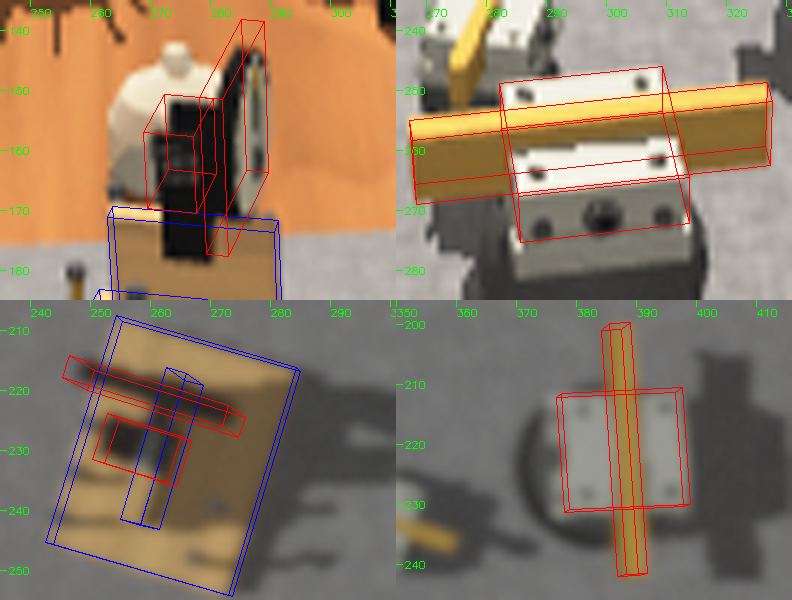

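Everything now agrees to about 2 mm, and the gauge sits on the board. Next I'll compute the move to above the gauge.

```bash
cat >> h.py <<'E'
def goal(yaw,roll=0):  # tool down, tool x along yaw; roll about that horizontal x axis
    return Rot.from_euler("z",yaw)*Rot.from_euler("x",roll)*Rot.from_euler("x",np.pi)
def move(pos,R,show=True):
    s=env.sense(); M=Rot.from_quat(s["ee_rot"])
    d=M.inv().apply(np.array(pos)-s["tool_pos"]); r=(M.inv()*R).as_rotvec()/np.pi
    print("row",d.round(4).tolist(),r.round(4).tolist())
def st():
    s=env.sense(); print("t",round(s["time"],2),s["tool_pos"].round(4),"rv",(goal(0).inv()*Rot.from_quat(s["ee_rot"])).as_rotvec().round(4),"F",s["contact_force"].round(1),"T",s["ft_torque"].round(2),"gap",round(s["finger_gap"],4),"g",round(s["gripper_force"],1),"q",s["joint_positions"].round(2))
V=(.5611,-.2033,.0742); G=(.5245,.1643,-.262)
E
python3 -c "
from h import *
move([G[0],G[1],.25],goal(G[2]))"
```

```text
row [0.5496, -0.55, 0.0002] [-0.0007, 0.0001, 0.1798]
```

carry_out:
  targets:
    - [[0.55, -0.55, 0, 0, 0, 0.18, 0], [0.55, -0.55, 0, 0, 0, 0.18, 0], [0.55, -0.55, 0, 0, 0, 0.18, 0], [0.55, -0.55, 0, 0, 0, 0.18, 0], [0.55, -0.55, 0, 0, 0, 0.18, 0.2], [0.55, -0.55, 0, 0, 0, 0.18, 0.2], [0.55, -0.55, 0, 0, 0, 0.18, 0.3], [0.55, -0.55, 0, 0, 0, 0.18, 0.3], [0.55, -0.55, 0, 0, 0, 0.18, 0.3], [0.55, -0.55, 0, 0, 0, 0.18, 0.3]]
  grip_force: 20

```text
time: 1.35
tool_pos: [0.4519, 0.0256, 0.2498]
ee_rot: [0.991, -0.131, 0.0, 0.0]
contact_force: [1.3, 0.3, 0.6]
finger_gap: 0.0596
gripper_force: 0.0
```

```bash
python3 -c "
from h import *
st();move([G[0],G[1],.20],goal(G[2]))"
```

```text
t 1.35 [0.4519 0.0256 0.2498] rv [-5.000e-04  2.000e-04  2.624e-01] F [1.3 0.3 0.6] T [-0.08 -0.02 -0.03] gap 0.0596 g 0.0 q [-0.07 -0.13  1.59 -0.    1.69  1.76]
row [0.0342, -0.1528, 0.0497] [0.0001, -0.0001, -0.0001]
```

carry_out:
  targets:
    - [[0.034, -0.153, 0.0, 0, 0, 0, 0.4], [0.034, -0.153, 0.0, 0, 0, 0, 0.4], [0.034, -0.153, 0.0, 0, 0, 0, 0.4], [0.034, -0.153, 0.03, 0, 0, 0, 0.4], [0.034, -0.153, 0.03, 0, 0, 0, 0.4], [0.034, -0.153, 0.03, 0, 0, 0, 0.4]]

```text
time: 2.1
tool_pos: [0.524, 0.1622, 0.2204]
ee_rot: [0.991, -0.131, 0.0, 0.0]
contact_force: [-0.4, 0.1, -0.0]
finger_gap: 0.0512
gripper_force: 0.0
```

```bash
python3 - <<'E'
from h import *
st();move([G[0],G[1],.136],goal(G[2]))
s=env.grab_frame("side");t=env.grab_frame("top")
m=np.hstack([crop(s,245,100,66,90,6),crop(t,235,180,66,90,6)])
cv2.imwrite("pics/m3.png",m)
print(proj("side",env.sense()["tool_pos"]),proj("top",env.sense()["tool_pos"]))
E
```

```text
t 2.1 [0.524  0.1622 0.2204] rv [-1.000e-04  0.000e+00  2.632e-01] F [-0.4  0.1 -0. ] T [-0.02  0.02  0.02] gap 0.0512 g 0.0 q [ 0.2   0.09  1.42 -0.    1.63  2.03]
row [-0.0001, -0.0022, 0.0844] [0.0, -0.0, -0.0004]
[[273.58620004 128.29838404]] [[254.57105472 227.01323191]]
```

View pics/m3.png

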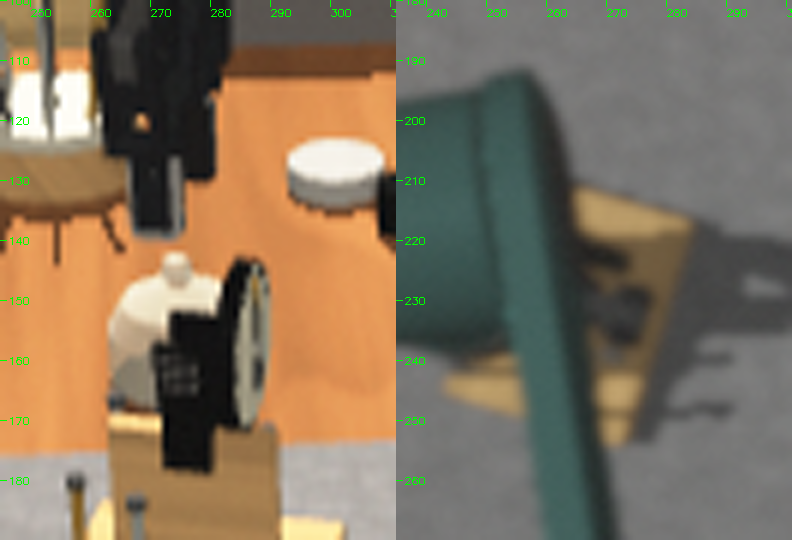

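```bash
python3 - <<'E'
from h import *
P=np.array([[-11,-13,-18],[11,-13,-18],[-11,-18,52],[11,-18,52],[-11,-12,20],[11,18,52],[-11,18,52],[30,0,82],[30,0,6],[30,38,44],[30,-38,44]])/1000
print(proj("side",place(P,G[0],G[1],.096,G[2])).round(1).tolist())
M=Rot.from_quat(env.sense()["ee_rot"])
print(proj("side",env.sense()["tool_pos"]+M.apply(np.array([[-11,30,19],[11,30,19],[-11,-30,19],[11,-30,19]])/1000)).round(1).tolist())
E
```

```text
[[270.7, 178.8], [278.7, 179.6], [268.9, 156.6], [277.2, 157.3], [270.1, 166.3], [280.5, 151.0], [272.4, 150.3], [285.7, 144.4], [286.5, 170.1], [289.2, 150.9], [282.8, 164.4]]
[[266.7, 139.9], [275.3, 140.6], [272.6, 129.9], [280.9, 130.6]]
```

```bash
sed -i 's/G=(.*/G=(.527,.164,-.258)/' h.py && python3 -c "
from h import *
move([G[0],G[1],.136],goal(G[2]))"
```

```text
row [0.0017, -0.0024, 0.0855] [-0.0003, -0.0007, -0.0018]
```

carry_out:
  targets:
    - [[0.002, -0.002, 0.03, 0, 0, -0.002, 0.4], [0.002, -0.002, 0.06, 0, 0, -0.002, 0.4], [0.002, -0.002, 0.075, 0, 0, -0.002, 0.4], [0.002, -0.002, 0.085, 0, 0, -0.002, 0.4], [0.002, -0.002, 0.085, 0, 0, -0.002, 0.4], [0.002, -0.002, 0.085, 0, 0, -0.002, 0.4]]

```text
time: 2.95
tool_pos: [0.5273, 0.164, 0.1363]
ee_rot: [0.992, -0.128, 0.001, -0.0]
contact_force: [0.1, -0.4, -0.5]
finger_gap: 0.0514
gripper_force: 0.0
```

```bash
python3 -c "
from h import *
st()"
```

```text
t 2.95 [0.5273 0.164  0.1363] rv [0.0007 0.0022 0.2565] F [ 0.1 -0.4 -0.5] T [-0.01  0.03  0.06] gap 0.0514 g 0.0 q [ 0.2   0.14  1.54 -0.    1.46  2.03]
```

carry_out:
  targets:
    - [[0, 0, 0, 0, 0, 0, 1], [0, 0, 0, 0, 0, 0, 1], [0, 0, 0, 0, 0, 0, 1], [0, 0, 0, 0, 0, 0, 1], [0, 0, 0, 0, 0, 0, 1], [0, 0, 0, 0, 0, 0, 1]]
  grip_force: 25

```text
time: 3.7
tool_pos: [0.5284, 0.1651, 0.1386]
ee_rot: [0.992, -0.128, 0.003, -0.002]
contact_force: [0.3, 1.8, 7.9]
finger_gap: 0.0231
gripper_force: 27.8
```

```bash
python3 -c "
from h import *
st()"
```

```text
t 3.7 [0.5284 0.1651 0.1386] rv [0.0038 0.0063 0.2561] F [0.3 1.8 7.9] T [ 0.39 -0.07 -0.05] gap 0.0231 g 27.8 q [0.2  0.14 1.54 0.   1.46 2.03]
```

carry_out:
  targets:
    - [[0, 0, -0.01, 0, 0, 0, 1], [0, 0, -0.025, 0, 0, 0, 1], [0, 0, -0.05, 0, 0, 0, 1], [0, 0, -0.08, 0, 0, 0, 1], [0, 0, -0.11, 0, 0, 0, 1], [0, 0, -0.13, 0, 0, 0, 1], [0, 0, -0.13, 0, 0, 0, 1]]

```text
time: 4.58
tool_pos: [0.5274, 0.1639, 0.2678]
ee_rot: [0.992, -0.128, 0.002, -0.001]
contact_force: [-0.5, 0.2, -1.3]
finger_gap: 0.0232
gripper_force: 26.1
```

```bash
python3 - <<'E'
from h import *
st()
x,y=place([[.042,0,0]],V[0],V[1],0,V[2])[0,:2]; print(x,y)
move([x,y,.268],goal(V[2]))
s=env.grab_frame("side")
cv2.imwrite("pics/m4.png",np.hstack([crop(s,235,75,80,75,9)]))
E
```

```text
t 4.58 [0.5274 0.1639 0.2678] rv [0.0014 0.0048 0.2565] F [-0.5  0.2 -1.3] T [ 0.    0.03 -0.02] gap 0.0232 g 26.1 q [ 0.2   0.09  1.34 -0.    1.71  2.03]
0.6029844345963916 -0.20018645884231467
row [0.1655, 0.333, -0.0001] [-0.0004, -0.0015, -0.1053]
```

View pics/m4.png

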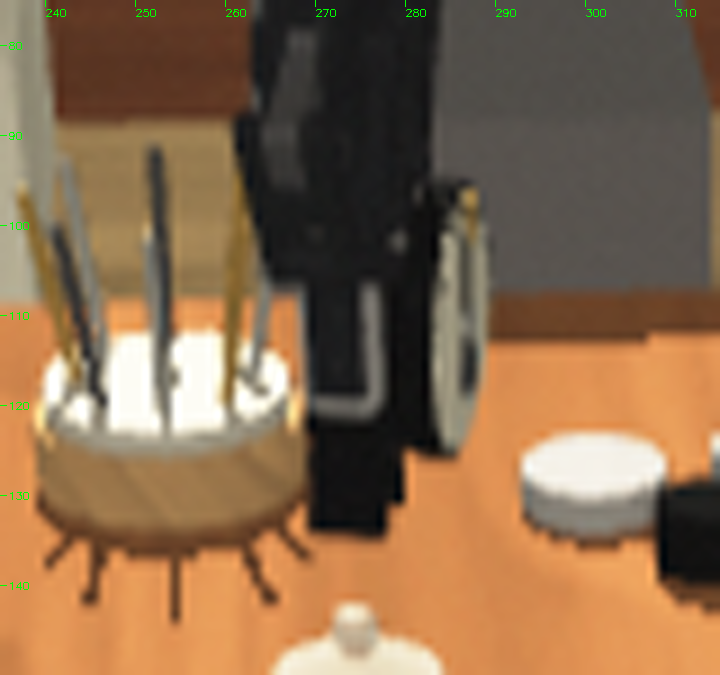

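The gauge is held squeezed. Its dial faces +x and the brass mark is visible near the dial top at (287,97). I'll carry it over the bar.

carry_out:
  targets:
    - [[0.165, 0.333, 0, 0, 0, -0.105, 1], [0.165, 0.333, 0, 0, 0, -0.105, 1], [0.165, 0.333, 0, 0, 0, -0.105, 1], [0.165, 0.333, 0, 0, 0, -0.105, 1], [0.165, 0.333, 0, 0, 0, -0.105, 1], [0.165, 0.333, 0, 0, 0, -0.105, 1], [0.165, 0.333, 0, 0, 0, -0.105, 1], [0.165, 0.333, 0.03, 0, 0, -0.105, 1], [0.165, 0.333, 0.075, 0, 0, -0.105, 1], [0.165, 0.333, 0.075, 0, 0, -0.105, 1]]

```text
time: 5.88
tool_pos: [0.5985, -0.1978, 0.1834]
ee_rot: [0.999, 0.037, -0.006, -0.003]
contact_force: [0.3, -0.8, -2.9]
finger_gap: 0.0231
gripper_force: 26.1
```

```bash
python3 - <<'E'
from h import *
for n in range(8): env.grab_frame("side")
st()
s=env.grab_frame("side");t=env.grab_frame("top")
p=env.sense()["tool_pos"]; g=p-[0,0,.0426]
a=crop(s,262,190,80,85,7);b=crop(t,360,190,34,85,7)
for B in(box(-60,60,-5,5,40,68),): 
    wire(a,"side",place(B,V[0],V[1],.049,V[2]),262,190,7); wire(b,"top",place(B,V[0],V[1],.049,V[2]),360,190,7)
for B in(box(-11,11,-13,13,-18,0),): wire(a,"side",place(B,*g,V[2]),262,190,7,(255,0,0)); wire(b,"top",place(B,*g,V[2]),360,190,7,(255,0,0))
cv2.imwrite("pics/m5.png",np.hstack([a,b]))
E
```

```text
t 6.28 [ 0.6024 -0.2003  0.1921] rv [-0.0015  0.0031 -0.0736] F [-0.   0.9 -0.4] T [-0.06  0.02  0.02] gap 0.0229 g 26.1 q [-0.41  0.29  1.25 -0.    1.6   1.09]
```

View pics/m5.png

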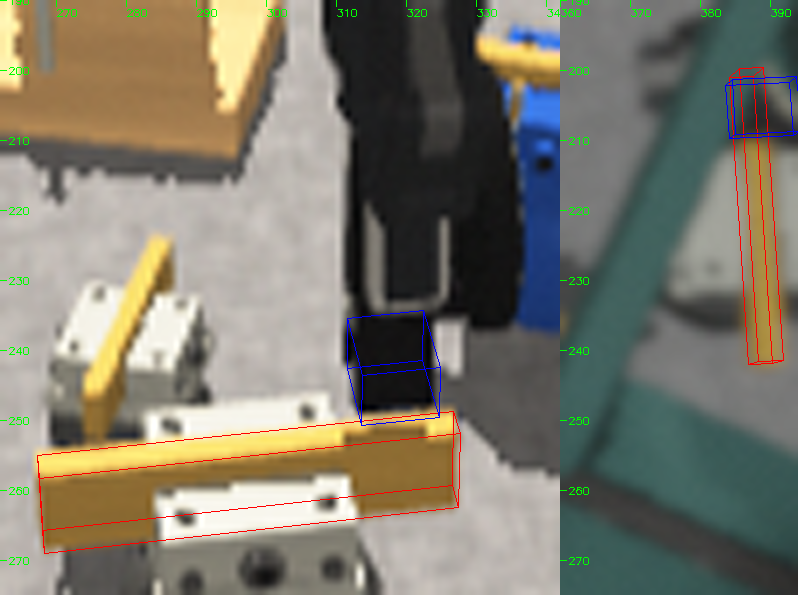

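The jaws hang over the bar's far end (side image, about columns 312–324), and the bar wireframe fits within 1 px. I'll descend in stages.

carry_out:
  targets:
    - [[-0.001, 0, 0.01, 0, 0, 0, 1], [-0.001, 0, 0.02, 0, 0, 0, 1], [-0.001, 0, 0.022, 0, 0, 0, 1], [-0.001, 0, 0.022, 0, 0, 0, 1], [-0.001, 0, 0.022, 0, 0, 0, 1]]

```text
time: 7.0
tool_pos: [0.6006, -0.2002, 0.1678]
ee_rot: [0.999, 0.037, -0.0, -0.0]
contact_force: [0.3, 1.3, -1.5]
finger_gap: 0.0231
gripper_force: 26.0
```

```bash
python3 -c "
from h import *
st()"
```

```text
t 7.0 [ 0.6006 -0.2002  0.1678] rv [ 0.     -0.0003 -0.0735] F [ 0.3  1.3 -1.5] T [-0.01  0.09  0.03] gap 0.0231 g 26.0 q [-0.41  0.3   1.29 -0.    1.56  1.09]
```

carry_out:
  targets:
    - [[0, 0, 0.005, 0, 0, 0, 1], [0, 0, 0.008, 0, 0, 0, 1], [0, 0, 0.009, 0, 0, 0, 1], [0, 0, 0.009, 0, 0, 0, 1], [0, 0, 0.009, 0, 0, 0, 1], [0, 0, 0.009, 0, 0, 0, 1]]

```text
time: 7.75
tool_pos: [0.6011, -0.2002, 0.1595]
ee_rot: [0.999, 0.037, 0.001, 0.0]
contact_force: [2.1, 0.1, 1.7]
finger_gap: 0.023
gripper_force: 26.5
```

```bash
python3 -c "
from h import *
st()"
```

```text
t 7.75 [ 0.6011 -0.2002  0.1595] rv [-0.0003  0.0013 -0.0735] F [2.1 0.1 1.7] T [ 0.1  -0.46  0.04] gap 0.023 g 26.5 q [-0.41  0.3   1.3   0.    1.54  1.09]
```

carry_out:
  targets:
    - [[0, 0, 0.0005, 0, 0, 0, 0.73], [0, 0, 0.001, 0, 0, 0, 0.71], [0, 0, 0.0015, 0, 0, 0, 0.69], [0, 0, 0.002, 0, 0, 0, 0.67], [0, 0, 0.0025, 0, 0, 0, 0.65], [0, 0, 0.003, 0, 0, 0, 0.63]]

```text
time: 8.5
tool_pos: [0.6008, -0.2007, 0.1568]
ee_rot: [0.999, 0.037, 0.0, 0.001]
contact_force: [0.6, -0.0, 6.6]
finger_gap: 0.0318
gripper_force: 7.1
```

```bash
python3 -c "
from h import *
st()"
```

```text
t 8.5 [ 0.6008 -0.2007  0.1568] rv [-0.0014  0.0008 -0.0732] F [ 0.6 -0.   6.6] T [-0.08 -0.1  -0.02] gap 0.0318 g 7.1 q [-0.41  0.3   1.3  -0.    1.53  1.09]
```

carry_out:
  targets:
    - [[0, 0, 0, 0, 0, 0, 0.61], [0, 0, 0, 0, 0, 0, 0.59], [0, 0, 0.0005, 0, 0, 0, 0.57], [0, 0, 0.0005, 0, 0, 0, 0.55], [0, 0, 0, 0, 0, 0, 0.5], [0, 0, 0, 0, 0, 0, 0.4], [0, 0, 0, 0, 0, 0, 0.3], [0, 0, 0, 0, 0, 0, 0.2]]

```text
time: 9.5
tool_pos: [0.6007, -0.2002, 0.1561]
ee_rot: [0.999, 0.037, 0.0, 0.0]
contact_force: [0.3, -0.8, 0.0]
finger_gap: 0.0688
gripper_force: 0.0
```

```bash
python3 - <<'E'
from h import *
st()
s=env.grab_frame("side")
cv2.imwrite("pics/m6.png",crop(s,255,190,85,85,7))
E
```

```text
t 9.5 [ 0.6007 -0.2002  0.1561] rv [-0.0001  0.     -0.0735] F [ 0.3 -0.8  0. ] T [-0.05 -0.05 -0.04] gap 0.0688 g 0.0 q [-0.41  0.3   1.3  -0.    1.53  1.09]
```

View pics/m6.png

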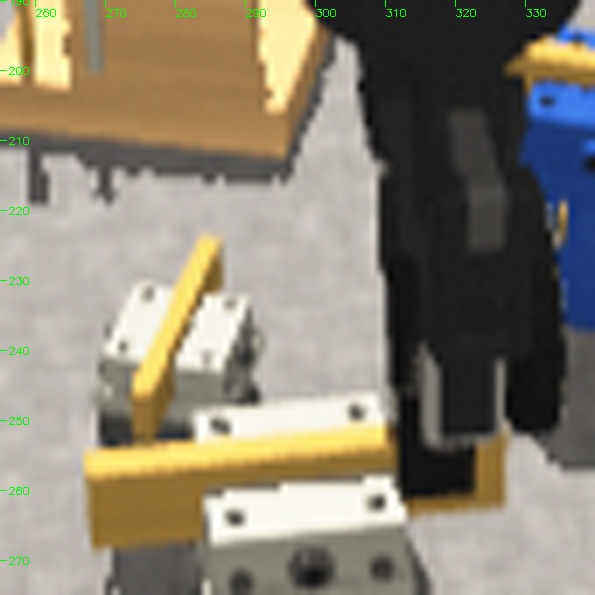

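The clip's jaws sit down over the bar, at about (315–321, 240–260), and the gauge is released. The dial can't be seen by either camera from here, so I'll measure the index angle by fitting a model to the earlier frames.

```bash
cat > dial.py <<'E'
from h import *
from scipy.optimize import least_squares
K=8
def model(p,g,yaw,lean,x0,y0,w,h,pz):
    # p: du,dv,theta,Rwhite ; colours solved linearly. masks area-averaged
    R=Rot.from_euler("z",yaw)*Rot.from_euler("x",lean)
    def poly(P): return ((proj("side",R.apply(np.array(P)/1000)+g)+p[:2]-[x0,y0]+.5)*K*16).astype(np.int32)
    def mask(Q):
        m=np.zeros((h*K,w*K),np.uint8); cv2.fillPoly(m,[Q],255,shift=4); return m
    a=np.linspace(0,2*np.pi,60)
    disc=lambda r,x:[[x,r*np.sin(t),44+r*np.cos(t)] for t in a]
    def bar(th,r0,r1,wd,x): 
        u=np.array([0,-np.sin(th),np.cos(th)]);v=np.array([0,np.cos(th),np.sin(th)]);c=np.array([x,0,44]); return [c+u*r0+v*wd/2,c+u*r0-v*wd/2,c+u*r1-v*wd/2,c+u*r1+v*wd/2]
    lab=np.zeros((h*K,w*K),np.uint8)
    case=cv2.convexHull(np.vstack([poly(disc(38,20)),poly(disc(38,30))]))
    lab[mask(case)>0]=1
    lab[mask(poly(disc(p[3],30)))>0]=2
    lab[mask(poly(bar(p[2],25,38,5,30.5)))>0]=3
    lab[mask(poly(bar(-lean,-22,26,p[4],31)))>0]=4
    return np.stack([cv2.resize((lab==i).astype(np.float32),(w,h),interpolation=cv2.INTER_AREA) for i in range(5)],-1),lab
def run(im,g,yaw,lean,x0,y0,w,h,p0):
    im=im[y0:y0+h,x0:x0+w].astype(float)
    def cost(p):
        A,l=model(p,g,yaw,lean,x0,y0,w,h,0)
        sel=A[...,0]<.02
        M=A[...,1:][sel];M=np.c_[M[:,0]+M[:,3],M[:,1],M[:,2]]
        C,_,_,_=np.linalg.lstsq(M,im[sel],rcond=None)
        C[2]=[60,150,190]
        r=np.clip(M@C-im[sel],-60,60); return (r**2).mean()
    from scipy.optimize import minimize
    best=min((minimize(cost,[du,dv,th,p0[0],3],method="Nelder-Mead",options=dict(initial_simplex=None,maxiter=250,xatol=.003,fatol=.01)) for du in(0.2,1) for dv in(-.5,.5) for th in(.2,.3,.4)),key=lambda r:r.fun)
    return best.x.round(3),best.fun
E
python3 - <<'E'
from dial import *
s=cv2.imread("pics/side0.png")
g=np.array([G[0],G[1],.096])
print(run(s,g,G[2],0,278,138,16,38,[34]))
hsv=s[140:156,282:293].astype(int)
print((hsv[...,2]-hsv[...,0])) ; print(s[140:174,282:293].mean(-1).astype(int))
E
```

```text
Traceback (most recent call last):
  File "dial.py", line 31, in run
    best=min((minimize(cost,[du,dv,th,p0[0],3],method="Nelder-Mead",options=dict(initial_simplex=None,maxiter=250,xatol=.003,fatol=.01)) for du in(0.2,1) for dv in(-.5,.5) for th in(.2,.3,.4)),key=lambda r:r.fun)
  File "dial.py", line 31, in <genexpr>
    best=min((minimize(cost,[du,dv,th,p0[0],3],method="Nelder-Mead",options=dict(initial_simplex=None,maxiter=250,xatol=.003,fatol=.01)) for du in(0.2,1) for dv in(-.5,.5) for th in(.2,.3,.4)),key=lambda r:r.fun)
              ~~~~~~~~^^^^^^^^^^^^^^^^^^^^^^^^^^^^^^^^^^^^^^^^^^^^^^^^^^^^^^^^^^^^^^^^^^^^^^^^^^^^^^^^^^^^^^^^^^^^^^^^^^^^^^^^^^^^^^^^^^
  File "dial.py", line 24, in cost
    A,l=model(p,g,yaw,lean,x0,y0,w,h,0)
        ~~~~~^^^^^^^^^^^^^^^^^^^^^^^^^^
  File "dial.py", line 15, in model
    case=cv2.convexHull(np.vstack([poly(disc(38,20)),poly(disc(38,30))]))
                                                     ~~~~^^^^^^^^^^^^^
  File "dial.py", line 7, in poly
    def poly(P): return ((proj("side",R.apply(np.array(P)/1000)+g)+p[:2]-[x0,y0]+.5)*K*16).astype(np.int32)
                          ~~~~^^^^^^^^^^^^^^^^^^^^^^^^^^^^^^^^^^^^
  File "h.py", line 8, in proj
    f,cx,cy,R,t=cam(n); c=np.atleast_2d(X)@R.T+t
                ~~~^^^
  File "h.py", line 5, in cam
    p=env.camera_params(n); f=200/np.tan(np.radians(p["fovy"])/2)
ValueError: time passes only in moves, steps and waits
```

```bash
sed -i 's/^def cam(n):/import functools\n@functools.cache\ndef cam(n):/' h.py && timeout 300 python3 - <<'E'
from dial import *
s=cv2.imread("pics/side0.png")
g=np.array([G[0],G[1],.096])
print((s[140:156,282:293,2].astype(int)-s[140:156,282:293,0])) ; print(s[140:174,282:293].mean(-1).astype(int))
print(run(s,g,G[2],0,278,138,16,38,[34]))
E
```

```text
[[139 137 136 137 136 135 132 133 132 132 134]
 [139 138 139 137 137 134 134 132 132 133 134]
 [138 138 110 107 122 120 134 133 133 133 133]
 [139 124  41  41  66  68  96 135 134 134 132]
 [137  74   3   2   2  25  26 106 134 133 134]
 [123  18   3   4   5  23  10  78 133 134 134]
 [ 75   4   3   3  24  78  22  49 133 133 133]
 [ 19   4   3   5  30  92  35  24 134 135 134]
 [  2   1   3   7  26  71  42  19 119 134 134]
 [  1   1   4  19  27  56  41  26 109 133 133]
 [  2   2   3  15  29  36  41  30 110 133 134]
 [  3   0   3  27  28  19  31  31 110 133 132]
 [  3   1   2  30  29  12  21  31 112 134 131]
 [  1   1   7  28  29  14  22  30 113 133 134]
 [  0   1   8  29  29  15  21  30 112 133 133]
 [  1   1  14  30  30  16  21  29 112 134 132]]
[[146 148 147 147 145 143 143 141 140 140 139]
 [147 148 146 147 145 144 143 140 140 141 140]
 [148 148 117 117 129 129 144 142 140 141 141]
 [146 132  62  61  78  75 110 144 140 140 140]
 [147  91  32  33  32 120  76 126 141 141 142]
 [130  49  36  35  40 119  49 111 141 140 142]
 [ 86  36  35  35 123 110 106 128 140 140 141]
 [ 43  31  35  32 
[... 632 characters left out ...]
40 138]
 [ 17  20  91 142 141  73  48 141 147 142 137]
 [ 18  21  77 142 142  73  59 141 148 141 138]
 [ 17  18  76 141 141  73  68 144 146 143 139]
 [ 19  19 100 141 141  83  98 144 146 145 145]
 [ 18  19 115 141 142 122 129 145 146 146 148]
 [ 17  20  93 141 141 138 139 146 148 149 149]
 [ 17  18  78 141 140 138 139 145 148 150 149]
 [ 17  19  62 141 141 139 139 144 149 153 151]
 [ 17  15  31 140 141 123 141 145 149 155 152]
 [ 17  16  18 105 106 104 133 130 136 154 152]
 [ 62  45  48  66  66 106 117 111 111 143 154]
 [100  92  93  91  91 109 109 107 105 127 154]
 [109 110 109 108 110 110 109 110 104 126 156]]
(array([ 0.18 , -0.516,  0.208, 39.718,  2.944]), np.float64(397.9124007789089))
```

The grazing-angle fit is unreliable. I'll squeeze the gauge again, lift it clear, turn its dial to the side camera, read the index mark, then clip it back.

carry_out:
  targets:
    - [[0, 0, -0.0005, 0, 0, 0, 0.5], [0, 0, -0.001, 0, 0, 0, 0.58], [0, 0, -0.0015, 0, 0, 0, 0.62], [0, 0, -0.002, 0, 0, 0, 0.66], [0, 0, -0.0025, 0, 0, 0, 0.7], [0, 0, -0.003, 0, 0, 0, 0.74], [0, 0, -0.0035, 0, 0, 0, 1], [0, 0, -0.0035, 0, 0, 0, 1], [0, 0, -0.0035, 0, 0, 0, 1]]
  grip_force: 25

```text
time: 10.68
tool_pos: [0.6012, -0.1999, 0.1603]
ee_rot: [0.999, 0.037, 0.001, 0.0]
contact_force: [0.7, 1.6, 5.6]
finger_gap: 0.0231
gripper_force: 26.0
```

```bash
python3 -c "
from h import *
st()"
```

```text
t 10.68 [ 0.6012 -0.1999  0.1603] rv [-0.      0.0017 -0.0737] F [0.7 1.6 5.6] T [ 0.38 -0.17 -0.05] gap 0.0231 g 26.0 q [-0.41  0.3   1.3   0.    1.54  1.09]
```

carry_out:
  targets:
    - [[0, 0, -0.01, 0, 0, 0, 1], [0, 0, -0.03, 0, 0, 0, 1], [0, 0, -0.07, 0, 0, 0, 1], [0, 0, -0.11, 0, 0, 0.05, 1], [0, 0, -0.12, 0, 0, 0.1, 1], [0, 0, -0.12, 0, 0, 0.16, 1], [0, 0, -0.12, 0, 0, 0.22, 1], [0, 0, -0.12, 0, 0, 0.28, 1], [0, 0, -0.12, 0, 0, 0.34, 1], [0, 0, -0.12, 0, 0, 0.39, 1]]

```text
time: 11.92
tool_pos: [0.5999, -0.2005, 0.278]
ee_rot: [0.837, -0.547, -0.002, 0.001]
contact_force: [-0.3, -0.4, -1.9]
finger_gap: 0.0229
gripper_force: 24.8
```

carry_out:
  targets:
    - [[0, 0, 0, 0, 0, 0.02, 1], [0, 0, 0, 0, 0, 0.02, 1], [0, 0, 0, 0, 0, 0.02, 1], [0, 0, 0, 0, 0, 0.02, 1], [0, 0, 0, 0, 0, 0.02, 1], [0, 0, 0, 0, 0, 0.02, 1], [0, 0, 0, 0, 0, 0.02, 1], [0, 0, 0, 0, 0, 0.02, 1], [0, 0, 0, 0, 0, 0.02, 1], [0, 0, 0, 0, 0, 0.02, 1]]

```text
time: 13.18
tool_pos: [0.6007, -0.2002, 0.2795]
ee_rot: [0.821, -0.571, 0.0, 0.0]
contact_force: [0.7, -0.2, -1.1]
finger_gap: 0.0229
gripper_force: 24.8
```

```bash
python3 - <<'E'
from h import *
for _ in range(10): env.grab_frame("side")
ims=[env.grab_frame("side") for _ in range(2)]
st(); s=env.sense(); M=Rot.from_quat(s["ee_rot"]); ya=np.arctan2(*M.as_matrix()[[1,0],0]); print("yaw",ya)
cv2.imwrite("pics/face.png",ims[1]); np.save("face.npy",np.r_[s["tool_pos"],ya])
c=proj("side",place([[.025,0,.0]],*s["tool_pos"],ya))[0]; print(c)
x,y=(c-[25,27]).astype(int)
cv2.imwrite("pics/m7.png",crop(ims[1],x,y,50,54,11))
E
```

```text
t 13.78 [ 0.6007 -0.2001  0.2796] rv [-1.0000e-04  1.0000e-04  1.2146e+00] F [ 0.1  1.  -0.7] T [ 0.01 -0.03 -0.01] gap 0.0232 g 24.8 q [-0.41  0.27  1.1  -0.    1.77  2.37]
yaw -1.2145612542584885
[323.81913859 188.23288316]
```

View pics/m7.png

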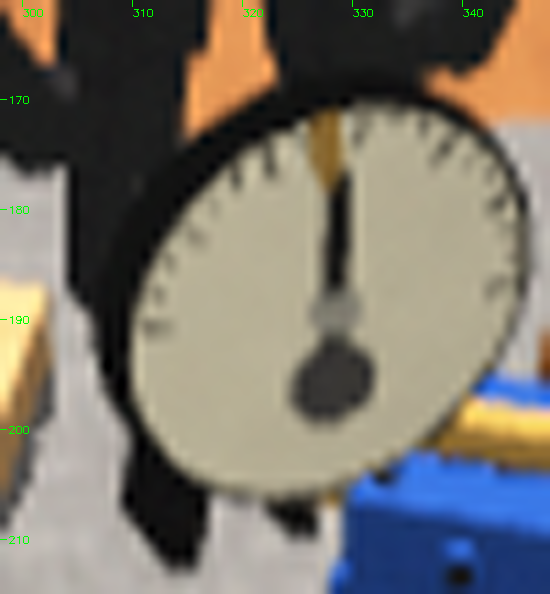

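```bash
python3 - <<'E'
from h import *
f=np.load("face.npy");p,ya=f[:3],f[3]
im=cv2.imread("pics/face.png").astype(int)
c=proj("side",place([[.025,0,0]],*p,ya))[0]; x0,y0=(c-[25,27]).astype(int)
sub=im[y0:y0+54,x0:x0+50]; br=np.clip(sub[...,2]-sub[...,0]-45,0,None)*(sub.sum(-1)<420)
m=np.zeros_like(br); m[8:19,26:33]=br[8:19,26:33]
yy,xx=np.mgrid[:54,:50]; mu=np.array([(m*xx).sum(),(m*yy).sum()])/m.sum()+[x0,y0]; print("marker centroid",mu)
F,cx,cy,R,t=cam("side")
n=np.array([np.cos(ya),np.sin(ya),0]); P0=p+n*.0315
def pl(uv):
    d=R.T@np.array([(uv[0]-cx)/F,(uv[1]-cy)/F,1]); o=-R.T@t
    X=o+d*((P0-o)@n)/(d@n); return np.array([(X-P0)@np.array([-n[1],n[0],0]),X[2]-P0[2]])*1000
cv=lambda a,b:np.array([x0+(a+.5)/11-.5,y0+(b+.5)/11-.5])
C=pl(cv(337,308)); 
E=[pl(cv(*q)) for q in [(530,240),(130,360),(375,102),(270,497)]]
print("centre",C, "ellipse pts",np.round(E,1).tolist())
for nm,q in(("mark c",mu),("mark top",cv(327,112)),("mark bot",cv(330,190)),("ptr tip",cv(343,172)),("bob",cv(332,383))):
    v=pl(q)-C; print(nm,v.round(1),np.hypot(*v).round(1),"ang from vertical (+ = -y)",np.arctan2(-v[0],v[1]).round(3))
# white-disc centre by ellipse fit of the white region
w=((sub.min(-1)>110)&(sub[...,2]-sub[...,0]<60)&(sub[...,2]-sub[...,0]>18)).astype(np.uint8)
k,l,stt,ce=cv2.connectedComponentsWithStats(w); i=l[30,20]; 
h=cv2.convexHull(np.argwhere(l==i)[:,::-1].astype(np.int32)); (ex,ey),_,_=cv2.fitEllipse(h.astype(np.float32)); print("disc centre",pl((ex+x0,ey+y0)),stt[i])
v=pl(mu)-pl((ex+x0,ey+y0));print(np.arctan2(-v[0],v[1]))
E
```

```text
marker centroid [327.18120805 173.89261745]
centre [5.32027976 1.63126692] ellipse pts [[40.5, 5.4], [-31.3, 1.7], [11.1, 38.2], [-6.1, -31.7]]
mark c [-2.7 30.5] 30.7 ang from vertical (+ = -y) 0.088
mark top [-2.7 36.8] 36.9 ang from vertical (+ = -y) 0.073
mark bot [-1.8 22.4] 22.5 ang from vertical (+ = -y) 0.08
ptr tip [ 0.4 25.2] 25.2 ang from vertical (+ = -y) -0.017
bob [ -0.6 -14.2] 14.2 ang from vertical (+ = -y) 3.103
disc centre [3.58425311 3.27251312] [ 12  10  35  35 798]
0.03345809614397055
```

The face view shows the mark centred at about (327.2,173.9), the hub at about (328.2,188.6), and the needle close to vertical. The mark is about 0.09 to 0.1 rad from the needle, so with the 0.15 rad lean the index angle is about 0.245. I'll refine the needle direction and compute the return move.

```bash
python3 - <<'E'
from h import *
f=np.load("face.npy");p,ya=f[:3],f[3]
im=cv2.imread("pics/face.png").astype(float)
F,cx,cy,R,t=cam("side"); n=np.array([np.cos(ya),np.sin(ya),0]); P0=p+n*.0315
def pl(uv):
    d=R.T@np.array([(uv[0]-cx)/F,(uv[1]-cy)/F,1]); o=-R.T@t
    X=o+d*((P0-o)@n)/(d@n); return np.array([(X-P0)@np.array([-n[1],n[0],0]),X[2]-P0[2]])*1000
g=im.mean(-1); Q=[]
for v in range(178,187):
    w=np.clip(140-g[v,323:334],0,None); w[w<15]=0; Q.append((v,(w*np.arange(323,334)).sum()/w.sum()))
Q=np.array(Q); L=np.array([pl((u,v)) for v,u in Q]); k=np.polyfit(L[:,1],L[:,0],1); print("needle tilt",-k[0], "line y at z=1.6,-12.6,32:",np.polyval(k,[1.6,-12.6,32]))
w=np.clip(140-g[192:200,322:333],0,None); yy,xx=np.mgrid[192:200,322:333]; print("bob",pl(((w*xx).sum()/w.sum(),(w*yy).sum()/w.sum())))
w=[(v,(lambda b:(b*np.arange(322,333)).sum()/b.sum())(np.clip(im[v,322:333,2]-im[v,322:333,0]-40,0,None))) for v in range(172,177)]
for v,u in w: print("mark",pl((u,v)))
x,y=place([[.042,0,0]],V[0],V[1],0,V[2])[0,:2]
move([x-.0015,y,.195],goal(V[2]))
E
```

```text
needle tilt -0.03398145447978578 line y at z=1.6,-12.6,32: [4.59301559 4.11047894 5.62605181]
bob [  4.89196683 -12.35521493]
mark [ 2.50712629 35.96973401]
mark [ 2.41507574 34.00573197]
mark [ 2.74527176 31.93270232]
mark [ 2.81791118 29.91688287]
mark [ 2.78327735 27.92194938]
row [0.0003, -0.0007, 0.0846] [0.0, -0.0, -0.4102]
```

carry_out:
  targets:
    - [[0, -0.0005, 0, 0, 0, -0.06, 1], [0, -0.0005, 0, 0, 0, -0.12, 1], [0, -0.0005, 0, 0, 0, -0.18, 1], [0, -0.0005, 0, 0, 0, -0.24, 1], [0, -0.0005, 0, 0, 0, -0.3, 1], [0, -0.0005, 0, 0, 0, -0.36, 1], [0, -0.0005, 0.03, 0, 0, -0.41, 1], [0, -0.0005, 0.06, 0, 0, -0.41, 1], [0, -0.0005, 0.08, 0, 0, -0.41, 1], [0, -0.0005, 0.08, 0, 0, -0.41, 1]]

```text
time: 15.02
tool_pos: [0.6, -0.1995, 0.197]
ee_rot: [0.999, 0.037, -0.002, -0.001]
contact_force: [-0.3, 0.2, -1.6]
finger_gap: 0.0231
gripper_force: 24.8
```

carry_out:
  targets:
    - [[0, 0, 0, 0, 0, 0, 1], [0, 0, 0, 0, 0, 0, 1], [0, 0, 0, 0, 0, 0, 1]]

```text
time: 15.4
tool_pos: [0.6016, -0.2002, 0.2008]
ee_rot: [0.999, 0.037, 0.001, 0.0]
contact_force: [0.1, 0.2, -2.1]
finger_gap: 0.0234
gripper_force: 24.8
```

```bash
python3 - <<'E'
from h import *
st(); x,y=place([[.042,0,0]],V[0],V[1],0,V[2])[0,:2]
move([x-.0015,y,.160],goal(V[2]))
E
```

```text
t 15.4 [ 0.6016 -0.2002  0.2008] rv [-0.001   0.002  -0.0734] F [ 0.1  0.2 -2.1] T [-0.01  0.05  0.01] gap 0.0234 g 24.8 q [-0.41  0.29  1.24 -0.    1.62  1.09]
row [-0.0002, -0.0, 0.0408] [0.0003, -0.0006, -0.0002]
```

carry_out:
  targets:
    - [[0, 0, 0.012, 0, 0, 0, 1], [0, 0, 0.024, 0, 0, 0, 1], [0, 0, 0.033, 0, 0, 0, 1], [0, 0, 0.037, 0, 0, 0, 1], [0, 0, 0.039, 0, 0, 0, 1], [0, 0, 0.041, 0, 0, 0, 1], [0, 0, 0.041, 0, 0, 0, 1], [0, 0, 0.041, 0, 0, 0, 1]]

```text
time: 16.4
tool_pos: [0.6015, -0.2001, 0.1602]
ee_rot: [0.999, 0.037, 0.001, 0.0]
contact_force: [-1.9, 1.7, 6.0]
finger_gap: 0.0231
gripper_force: 26.2
```

```bash
python3 -c "
from h import *
st()"
```

```text
t 16.4 [ 0.6015 -0.2001  0.1602] rv [-0.0008  0.0019 -0.0735] F [-1.9  1.7  6. ] T [0.24 0.43 0.  ] gap 0.0231 g 26.2 q [-0.41  0.3   1.3   0.    1.54  1.09]
```

carry_out:
  targets:
    - [[0, 0, 0, 0, 0, 0, 0.73], [0, 0, 0.0005, 0, 0, 0, 0.71], [0, 0, 0.001, 0, 0, 0, 0.69], [0, 0, 0.0014, 0, 0, 0, 0.67], [0, 0, 0.0018, 0, 0, 0, 0.65], [0, 0, 0.0022, 0, 0, 0, 0.63], [0, 0, 0.0026, 0, 0, 0, 0.61], [0, 0, 0.003, 0, 0, 0, 0.59], [0, 0, 0.003, 0, 0, 0, 0.57], [0, 0, 0.003, 0, 0, 0, 0.54]]

```text
time: 17.65
tool_pos: [0.6005, -0.1996, 0.154]
ee_rot: [0.999, 0.037, -0.001, -0.001]
contact_force: [-0.2, 0.6, 0.1]
finger_gap: 0.0396
gripper_force: 0.0
```

carry_out:
  targets:
    - [[0, 0, 0, 0, 0, 0, 0.45], [0, 0, 0, 0, 0, 0, 0.35], [0, 0, 0, 0, 0, 0, 0.2], [0, 0, 0, 0, 0, 0, 0.2]]

```text
time: 18.15
tool_pos: [0.6011, -0.2, 0.1556]
ee_rot: [0.999, 0.037, 0.0, 0.0]
contact_force: [-0.5, 0.8, -0.2]
finger_gap: 0.0683
gripper_force: 0.0
```

```bash
python3 -c "
from h import *
st()"
```

```text
t 18.15 [ 0.6011 -0.2     0.1556] rv [-0.      0.     -0.0735] F [-0.5  0.8 -0.2] T [ 0.03 -0.01 -0.  ] gap 0.0683 g 0.0 q [-0.41  0.31  1.3  -0.    1.53  1.09]
```

carry_out:
  targets:
    - [[0, 0, -0.02, 0, 0, 0, 0.2], [0, 0, -0.06, 0, 0, 0, 0.2], [0, 0, -0.09, 0, 0, 0, 0.2], [0, 0, -0.11, 0, 0, 0, 0.2], [0, 0, -0.11, 0, 0, 0, 0.2]]

```text
time: 18.77
tool_pos: [0.6019, -0.2003, 0.2682]
ee_rot: [0.999, 0.037, 0.002, 0.001]
contact_force: [0.5, -1.0, 0.7]
finger_gap: 0.0685
gripper_force: 0.0
```

carry_out:
  targets:
    - [[-0.06, 0, 0, 0, 0, 0, 0.2], [-0.11, 0, 0, 0, 0, 0, 0.3], [-0.15, 0, 0, 0, 0, 0, 0.3], [-0.15, 0, 0, 0, 0, 0, 0.3], [-0.15, 0, 0, 0, 0, 0, 0.3]]

```text
time: 19.4
tool_pos: [0.4517, -0.2109, 0.2647]
ee_rot: [0.999, 0.037, -0.0, -0.0]
contact_force: [0.5, 0.5, -0.0]
finger_gap: 0.06
gripper_force: 0.0
```

```bash
python3 - <<'E'
from h import *
st()
s=env.grab_frame("side");t=env.grab_frame("top"); cv2.imwrite("pics/side8.png",s);cv2.imwrite("pics/top8.png",t)
s0=cv2.imread("pics/side0.png")
# bar top front edge: brightest->dark transition per column, before/after
def edge(im,u):
    c=im[240:275,u].astype(int); y=(c[:,2]-c[:,0])>90   # yellow
    r=np.where(y)[0]; return (240+r.min(),240+r.max(),c[:,2].argmax()+240) if len(r) else None
for u in (268,270,274,278,282,308,312,322,324,326,328): print(u,edge(s0,u),edge(s,u))
E
```

```text
t 19.4 [ 0.4517 -0.2109  0.2647] rv [ 0.0006 -0.0004 -0.0734] F [ 0.5  0.5 -0. ] T [-0.01 -0.01  0.  ] gap 0.06 g 0.0 q [-0.55 -0.03  1.46  0.    1.71  0.95]
268 (np.int64(255), np.int64(258), np.int64(256)) (np.int64(255), np.int64(258), np.int64(256))
270 (np.int64(254), np.int64(258), np.int64(255)) (np.int64(254), np.int64(258), np.int64(255))
274 (np.int64(243), np.int64(257), np.int64(255)) (np.int64(243), np.int64(257), np.int64(255))
278 (np.int64(240), np.int64(257), np.int64(255)) (np.int64(240), np.int64(257), np.int64(255))
282 (np.int64(253), np.int64(256), np.int64(254)) (np.int64(253), np.int64(256), np.int64(254))
308 (np.int64(251), np.int64(254), np.int64(252)) (np.int64(251), np.int64(254), np.int64(252))
312 (np.int64(250), np.int64(253), np.int64(251)) None
322 (np.int64(249), np.int64(252), np.int64(250)) None
324 (np.int64(249), np.int64(252), np.int64(250)) (np.int64(249), np.int64(250), np.int64(268))
326 (np.int64(249), np.int64(252), np.int64(250)) (np.int64(249), np.int64(250), np.int64(249))
328 None None
```

The bar hasn't moved; its edge pixels are identical before and after. Now I'll check numerically that the gauge is home and square.

```bash
python3 - <<'E'
from h import *
for n in("side","top"):
    a=cv2.imread(f"pics/{n}0.png");b=cv2.imread(f"pics/{n}8.png")
    dk=((b.max(-1)<60)&(a.max(-1)>70)).astype(np.uint8)
    k,l,s,c=cv2.connectedComponentsWithStats(dk)
    for i in range(1,k):
        if s[i,4]>25: print(n,s[i],c[i].round(1))
    x,y=place([[.042,0,0]],V[0],V[1],0,V[2])[0,:2]
    a=np.linspace(0,6.283,60)
    D=np.array([[xx,38*np.sin(t),44+38*np.cos(t)] for t in a for xx in(20,30)])/1000
    J=np.array([[sx,sy,z] for sx in(-11,11) for sy,z in((-12,-18),(-9,-18),(-18,52),(18,52))])/1000
    d=proj(n,place(D,x,y,.117,V[2]));j=proj(n,place(J,x,y,.117,V[2]))
    print(n,"pred dial",d.min(0).round(1),d.max(0).round(1),"clip pts",j.round(1).tolist())
b=cv2.imread("pics/side8.png")
for u in(313,315,317,319,321): print(u,b[250:266,u].max(-1))
for r in(215,222,230,250,256): print(r,[int(i) for i in b[r,304:346].max(-1)])
E
```

```text
side [  96    0  166  108 9749] [188.   36.6]
side [  11    5   77  185 3385] [ 49.2 103.4]
side [ 203  109   49  103 2225] [230.5 152.1]
side [311 214  26  48 749] [323.1 238.7]
side [  0 225  20  17 230] [  7.1 232.5]
side [ 82 227  22  20 270] [ 93.8 237. ]
side pred dial [324.7 212.7] [337.3 251.8] clip pts [[313.5, 262.1], [313.3, 261.2], [314.2, 236.4], [311.2, 225.2], [324.3, 261.0], [324.1, 260.0], [325.5, 235.3], [322.2, 224.2]]
top [378 193  25  17 182] [389.9 199.4]
top [422 232  48  30 137] [449.  248.8]
top [381 239  24  19  76] [395.2 250. ]
top [403 263  11  13  57] [406.6 270.5]
top [369 315  40  30 307] [390.7 329.7]
top [355 332  46  68 483] [381.9 361.7]
top [236 368  42  32 847] [258.2 386.5]
top pred dial [375.2 190.9] [403.  198.4] clip pts [[390.7, 209.7], [389.7, 209.8], [396.9, 207.0], [383.8, 207.6], [390.2, 202.2], [389.2, 202.3], [396.3, 199.1], [383.3, 199.7]]
313 [ 19  20  20  18  19  19  19  18  19  19  20  54 113 137 148 149]
315 [ 18  20  20  20  18  20  19  19  21  18  18  76 123 153 172 179]
317 [ 18  22  22  17  19  18  18  19  20  18  18 101 136 1
[... 431 characters left out ...]
0, 193, 195, 194, 193, 189, 187, 100, 16, 17, 17, 17, 23, 31, 32, 32, 33, 97, 94, 87, 119, 121, 124, 124, 128, 128, 126, 128, 124]
230 [187, 185, 182, 187, 188, 184, 138, 21, 20, 19, 19, 19, 19, 18, 18, 19, 20, 25, 180, 183, 100, 18, 17, 16, 17, 18, 20, 25, 24, 22, 24, 74, 114, 114, 114, 115, 116, 114, 115, 117, 116, 115]
250 [246, 226, 233, 239, 248, 246, 239, 87, 28, 19, 18, 18, 19, 18, 20, 22, 17, 19, 20, 62, 178, 214, 215, 132, 72, 16, 18, 18, 19, 19, 19, 60, 88, 86, 84, 85, 86, 82, 82, 87, 85, 85]
256 [136, 138, 137, 137, 136, 135, 138, 138, 43, 19, 18, 19, 20, 18, 20, 19, 19, 18, 21, 106, 141, 140, 139, 169, 191, 185, 190, 192, 198, 161, 158, 86, 84, 83, 81, 83, 83, 87, 84, 80, 82, 84]
```

The gauge's jaw bottoms are at row 261 as predicted, so it is home, about 2–3 mm towards the jaws along the bar. Now the near end.

```bash
python3 - <<'E'
from h import *
x,y=place([[-.046,0,0]],V[0],V[1],0,V[2])[0,:2]; print(x,y)
move([x,y+.0005,.106],goal(V[2]))
E
```

```text
0.5152265716325236 -0.2067100688869887
row [0.0632, 0.0001, 0.1589] [-0.0002, 0.0001, -0.0]
```

carry_out:
  targets:
    - [[0.04, 0, 0, 0, 0, 0, 0.4], [0.063, 0, 0.02, 0, 0, 0, 0.5], [0.063, 0, 0.06, 0, 0, 0, 0.5], [0.063, 0, 0.1, 0, 0, 0, 0.5], [0.063, 0, 0.13, 0, 0, 0, 0.5], [0.063, 0, 0.15, 0, 0, 0, 0.5], [0.063, 0, 0.159, 0, 0, 0, 0.5], [0.063, 0, 0.159, 0, 0, 0, 0.5], [0.063, 0, 0.159, 0, 0, 0, 0.5]]

```text
time: 20.62
tool_pos: [0.5153, -0.2067, 0.1077]
ee_rot: [0.999, 0.037, 0.001, 0.001]
contact_force: [0.6, -0.5, -0.1]
finger_gap: 0.0425
gripper_force: 0.0
```

```bash
python3 -c "
from h import *
st()"
```

```text
t 20.62 [ 0.5153 -0.2067  0.1077] rv [-0.0012  0.0019 -0.0737] F [ 0.6 -0.5 -0.1] T [-0.02  0.01  0.02] gap 0.0425 g 0.0 q [-0.48  0.17  1.57 -0.    1.4   1.01]
```

carry_out:
  targets:
    - [[0, 0, 0, 0, 0, 0, 0.7], [0, 0, 0, 0, 0, 0, 0.8], [0, 0, 0, 0, 0, 0, 0.84], [0, 0, 0, 0, 0, 0, 0.88], [0, 0, 0, 0, 0, 0, 1], [0, 0, 0, 0, 0, 0, 1], [0, 0, 0, 0, 0, 0, 1]]
  grip_force: 60

```text
time: 21.5
tool_pos: [0.5144, -0.2061, 0.1068]
ee_rot: [0.999, 0.037, 0.0, -0.0]
contact_force: [-2.0, 2.5, 4.2]
finger_gap: 0.009
gripper_force: 59.7
```

```bash
python3 -c "
from h import *
st()"
```

```text
t 21.5 [ 0.5144 -0.2061  0.1068] rv [ 0.0004  0.0001 -0.0735] F [-2.   2.5  4.2] T [ 0.48  0.27 -0.16] gap 0.009 g 59.7 q [-0.48  0.17  1.57  0.    1.4   1.01]
```

carry_out:
  targets:
    - [[0, -0.0012, 0, -0.0064, 0, 0, 1], [0, -0.0023, 0, -0.0127, 0, 0, 1], [0, -0.0046, 0.0002, -0.0255, 0, 0, 1], [0, -0.0069, 0.0004, -0.0382, 0, 0, 1], [0, -0.0092, 0.0007, -0.0509, 0, 0, 1], [0, -0.0115, 0.0012, -0.0637, 0, 0, 1], [0, -0.014, 0.0017, -0.078, 0, 0, 1], [0, -0.014, 0.0017, -0.078, 0, 0, 1], [0, -0.014, 0.0017, -0.078, 0, 0, 1], [0, -0.014, 0.0017, -0.078, 0, 0, 1]]

```text
time: 22.75
tool_pos: [0.5133, -0.1922, 0.1051]
ee_rot: [0.992, 0.036, 0.005, 0.122]
contact_force: [-3.4, 4.0, 6.4]
finger_gap: 0.0089
gripper_force: 60.2
```

```bash
cat >> h.py <<'E'
def rel():
    s=env.sense(); M=Rot.from_quat(s["ee_rot"]); print("rel",(goal(V[2]).inv()*M).as_rotvec().round(4),"F in vise",Rot.from_euler("z",-V[2]).apply(s["contact_force"]).round(1))
E
python3 -c "
from h import *
st();rel()"
```

```text
t 22.75 [ 0.5133 -0.1922  0.1051] rv [-0.2444  0.0091 -0.0732] F [-3.4  4.   6.4] T [ 0.42  0.45 -0.01] gap 0.0089 g 60.2 q [-0.34  0.11  1.66 -0.23  1.28  1.22]
rel [-0.2446 -0.      0.0007] F in vise [-3.1  4.2  6.4]
```

carry_out:
  targets:
    - [[0, 0, 0, 0, 0, 0, 1], [0, 0, 0, 0, 0, 0, 1], [0, 0, 0, 0, 0, 0, 1], [0, 0, 0, 0, 0, 0, 1], [0, 0, 0, 0, 0, 0, 1], [0, 0, 0, 0, 0, 0, 1], [0, 0, 0, 0, 0, 0, 1], [0, 0, 0, 0, 0, 0, 1]]

```text
time: 23.75
tool_pos: [0.5133, -0.1922, 0.1051]
ee_rot: [0.992, 0.036, 0.005, 0.122]
contact_force: [-3.6, 3.4, 7.4]
finger_gap: 0.0089
gripper_force: 60.2
```

```bash
cat > roll.py <<'E'
from h import *
from scipy.optimize import minimize
# IoU-type fit of the bar far/mid part roll, yaw, pitch from yellow pixels not hidden (both cameras)
st();rel()
fr={n:env.grab_frame(n) for n in("side","top")}
for n in fr: cv2.imwrite(f"pics/{n}9.png",fr[n])
b=fr["side"].astype(int)
for tag in("0","9"):
    im=cv2.imread(f"pics/side{tag}.png").astype(int)
    # bright top-face ridge centroid per column
    out=[]
    for u in range(286,310,4):
        c=im[238:262,u]; w=np.clip(c[:,2]-c[:,0]-110,0,None)*(c[:,2]>225); out.append(round(238+(w*np.arange(24)).sum()/max(w.sum(),1),2))
    print("ridge",tag,out)
    t=cv2.imread(f"pics/top{tag}.png").astype(int); o=[]
    for v in (206,212,216,220,224,228):
        c=t[v,370:400]; w=np.clip(c[:,2]-c[:,0]-30,0,None); o.append((v,round(370+(w*np.arange(30)).sum()/max(w.sum(),1),2)))
    print("top",tag,o)
for a in(0,.20,.245,.29):
    R=Rot.from_euler("z",V[2])*Rot.from_euler("x",-a)
    P=lambda x:R.apply([[x,0,.068]])+[V[0],V[1],.049]
    print(a,"side",[proj("side",P(x))[0].round(2).tolist() for x in(-.02,.02)],"top",[proj("top",P(x))[0].round(2).tolist() for x in(.02,-.02)])
E
python3 roll.py
```

```text
t 23.75 [ 0.5133 -0.1922  0.1051] rv [-0.2442  0.009  -0.073 ] F [-3.6  3.4  7.4] T [ 0.48  0.39 -0.04] gap 0.0089 g 60.2 q [-0.34  0.11  1.66 -0.23  1.28  1.22]
rel [-0.2443 -0.      0.0009] F in vise [-3.3  3.7  7.4]
ridge 0 [np.float64(254.52), np.float64(254.05), np.float64(253.5), np.float64(253.23), np.float64(252.48), np.float64(252.52)]
top 0 [(206, np.float64(387.01)), (212, np.float64(387.74)), (216, np.float64(388.07)), (220, np.float64(388.23)), (224, np.float64(388.54)), (228, np.float64(388.7))]
ridge 9 [np.float64(249.52), np.float64(249.57), np.float64(249.0), np.float64(248.7), np.float64(248.53), np.float64(247.66)]
top 9 [(206, np.float64(370.0)), (212, np.float64(382.22)), (216, np.float64(382.35)), (220, np.float64(370.0)), (224, np.float64(370.0)), (228, np.float64(370.0))]
0 side [[287.23, 254.08], [307.17, 251.97]] top [[387.79, 213.1], [388.71, 227.05]]
0.2 side [[286.48, 250.28], [306.16, 248.22]] top [[383.02, 213.37], [383.93, 227.31]]
0.245 side [[286.32, 249.6], [305.94, 247.55]] top [[381.95, 213.44], [382.85, 227.37]]
0.29 side [[286.16, 248.98], [305.73, 246.94]] top [[380.89, 213.52], [381.79, 227.44]]
```

The bar followed: side ridge up about 5 px, top shift about 5.5 px, both matching 0.245. As a check on the index angle, I'll use the dial's graduation ticks in the face picture to confirm the dial's own lean.

```bash
python3 - <<'E'
from h import *
from scipy.signal import find_peaks
from scipy.optimize import minimize
f=np.load("face.npy");p,ya=f[:3],f[3]
im=cv2.imread("pics/face.png").astype(np.float32)
g=im.mean(-1)
Rz=Rot.from_euler("z",ya)
def samp(ch,c,th,r,xd):
    P=np.stack(np.broadcast_arrays(xd,c[0]-r*np.sin(th),c[1]+r*np.cos(th)),-1).reshape(-1,3)/1000
    uv=proj("side",Rz.apply(P)+p).astype(np.float32); return cv2.remap(ch,uv[:,0].reshape(1,-1),uv[:,1].reshape(1,-1),cv2.INTER_CUBIC).reshape(np.shape(th+r*0))
# face centre/radius: maximise gradient at white/black rim
th=np.radians(np.arange(-180,180,3.)); th=th[(np.abs(th-.1)>.25)]
def cost(q): return -(samp(g,q[:2],th,q[2]-1.5,30.)-samp(g,q[:2],th,q[2]+1.5,30.)).mean()
r=min((minimize(cost,[a,b,c],method="Nelder-Mead") for a in(4,5.5) for b in(1,3) for c in(34,36)),key=lambda r:r.fun); print("face",r.x,r.fun)
c=r.x[:2]; T=np.radians(np.arange(-110,111,1.))
prof=np.mean([samp(g,c,T,q,30.) for q in np.arange(r.x[2]-6,r.x[2]-2.5,.5)],0)
k,_=find_peaks(-prof,prominence=4)
print([(round(float(np.degrees(T[i])),0),int(prof[i])) for i in k])
br=samp(im[...,2]-im[...,0],c,T,np.array(31.),30.); k=br>br.max()*.7; print("brass deg",np.degrees(T[k]).tolist(),br.max())
E
```

```text
face [ 4.25440659  1.74165877 35.00622018] -93.7939682006836
[(-99.0, 132), (-70.0, 135), (-51.0, 156), (-40.0, 108), (-31.0, 155), (-9.0, 117), (0.0, 90), (21.0, 94), (32.0, 126), (41.0, 154), (51.0, 136), (62.0, 152), (72.0, 147), (83.0, 124)]
brass deg [-3.0000000000000004, -2.0, -1.0, 0.0, 1.0, 2.0, 3.0000000000000004, 4.0, 5.0, 6.000000000000001] 92.77881
```

The ticks confirm the dial's 0.15 rad lean (measured about 9°), and the index angle comes out at about 0.24, against a held lean of 0.244. I'll hold while the pointer settles, then hand in.

carry_out:
  targets:
    - [[0, 0, 0, 0, 0, 0, 1], [0, 0, 0, 0, 0, 0, 1], [0, 0, 0, 0, 0, 0, 1], [0, 0, 0, 0, 0, 0, 1], [0, 0, 0, 0, 0, 0, 1], [0, 0, 0, 0, 0, 0, 1], [0, 0, 0, 0, 0, 0, 1], [0, 0, 0, 0, 0, 0, 1], [0, 0, 0, 0, 0, 0, 1], [0, 0, 0, 0, 0, 0, 1]]

```text
time: 25.1
tool_pos: [0.5133, -0.1922, 0.1051]
ee_rot: [0.992, 0.036, 0.005, 0.122]
contact_force: [-2.9, 4.2, 6.2]
finger_gap: 0.0089
gripper_force: 60.2
```

```bash
python3 -c "
from h import *
st();rel();print(env.finish_job())"
```

```text
t 25.1 [ 0.5133 -0.1922  0.1051] rv [-0.2442  0.0091 -0.073 ] F [-2.9  4.2  6.2] T [ 0.5   0.36 -0.05] gap 0.0089 g 60.2 q [-0.34  0.11  1.66 -0.23  1.28  1.22]
rel [-0.2443  0.      0.0009] F in vise [-2.6  4.4  6.2]
the job is handed in; nothing more can be done
None
```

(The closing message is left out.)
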